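Reset the isolator slide behind the splash guard with a bent rod

ROBOT

A 6-joint arm with a two-finger parallel gripper is mounted at the origin on a cart in front of the work surface, level with it; the furniture and walls round the work are solid. World frame = base frame: x ahead of the robot, y to its left, z up, the work surface at z = 0. Lengths are in mm, angles in degrees, forces in N, time in s.
With the tool pointing down it reaches from about 375 to 900 mm from the base axis. Payload 3.1 kg.
Tool frame: the origin (TCP) lies on the mounting face of the last link; the fingertips stand finger_overhang ahead of it and the grasp point (between the pads) lies 155 mm ahead of it (finger_overhang is the distance from the TCP to the fingertips, in mm); z points along the fingers, y is the line along which they close (so a half turn about z gives the same grasp; the last joint's range is limited). The gripper opens to 85 mm and grips with 20 to 120 N. Pads are 22 mm wide; open, the fingers measure 114 mm over their backs; the gripper's body (76 mm by 85 mm) begins 54 mm behind the grasp point. The pads swing forward as they close: fully open they stand 13 mm farther back than shut.
Start: joints at [-83.509, 30.224, 82.088, -0, 67.689, -10.227], TCP at [179.821, -598.55, 404.71] pointing down, gripper open.
Joint ranges: [-176.69, 176.69], [-43.24, 126.21], [12.49, 139.97], [-82, 262], [0, 151.66], [-163.58, 163.58]. Speed limits (degrees/s): [159.86, 159.86, 180, 180, 180, 180].

INTERFACE

Orientations are given as [roll, pitch, yaw] about the fixed x, y, z axes, in that order (R = Rz(yaw) Ry(pitch) Rx(roll)).
In Python, from station import read_state, get_image, sign_off, finger_overhang gives the robot as it stands.
- The arm moves only by the tool step_arm, never from a script. Its argument "commands" is a list that holds one entry, the list of rows, each a list of 7 numbers: the gripper's target within -1 to 1 (shut at 1, half-way at 0, fully open at -1), then the shift along the tool's x, y, z in mm, then the turn, a rotation vector about the tool's x, y, z in degrees. In form: [[[claw, dx, dy, dz, wx, wy, wz], ...]]. A call has 1 to 8 rows; each row is the pose to reach, as a shift and turn from the pose commanded when the call began, along the tool's axes at that moment; what a row does not reach only later rows make up. A row lasts 1/10 s, in which the tool goes at most 50 mm and 8.59 degrees, less where a joint would pass 70% of its speed; a pose out of reach is approached as far as the arm can. A call with a gripper value outside its range is refused whole. The fingers move at their own pace and stop on an object; "grip_force" is the grip in N (left out, the last holds). Time passes only in rows, so rows that repeat a pose let the fingers close. It gives the time, the measured TCP pose, the force, the opening and the grip force at its end, in the units of the state.
- read_state(): the state, without advancing time (a new reading comes with each control period).
- get_image(name): name is "side" or "top"; returns a dict with "img" (480x640x3 uint8, red, green, blue), "mtx" (3x3 intrinsics, pixels), "R" (3x3) and "t" (3): a world point X has camera coordinates R X + t. Camera axes: x right, y down, z forward; pixel columns grow to the right and rows downward; lengths in mm; the calibration is good to about 2 mm. A picture is of the moment at which its call begins. There is no depth.
- sign_off(): hands the job in; it is judged then, once.
The state is a dict: "t": time; "joint_pos": joint angles; "dq": joint speeds; "tau": joint torques, N m; "tcp_pos": TCP position; "ee_rot": TCP orientation; "wrist_force": force on the tool from outside, world axes, zero at the start; "wrist_torque": the same for the moment, N m; "grip_width": finger opening in mm; "grip_force": force on a finger pad.
Only numpy, scipy, OpenCV 4.12 (cv2) and the standard library are available. Lean on these libraries where they do the work, as an engineer would, in place of code of your own. Each camera call takes 0.05 s, during which the arm holds its last target. There are 200 camera calls.

TASK

The red slide lever of the isolator behind the clear splash guard has tripped away from the guard. Take the bent rod from its stand, reach over the guard and draw the lever with the rod's tip towards the guard all the way to its end stop, hold it pulled against the stop with about 6 N (never over 11 N on the lever) for a full second so that the reset takes, then hang the rod back in both forks of the stand as you found it and let go. Only the rod may touch the lever; do not bump the guard, and leave the flask and the beaker where they stand.

Things in the scene. Friction and masses are not known exactly. Their poses are not given: they have to be found in the camera images.
- bent_rod: Loose tool, 180 g: blue box handle 120 (x) x 18 (y) x 26 (z) mm; from its +x end an 8 mm steel bar runs on along +x and at x = 175 mm bends down (-z) into a straight leg. Origin at the handle's centre, z up as it hangs in the stand; centre of mass 20 to 30 mm ahead of it. Grip the handle at its middle from above, across its 18 mm width, between the forks.
- rod_tip (a point): Centre of the 10 mm rubber ball at the end of the rod's leg, at (175, 0, -125) mm in the rod's frame; the ball's underside is 130 mm below the handle's axis.
- rod_stand: Fixed stand: base plate 150 x 90 x 12 mm, origin at the centre of its underside; two forks, 12 mm thick, 44 mm wide, at x = -49 and +49 mm. Each has a flat-bottomed notch 24 mm wide, bottom at z = 147 mm, straight cheeks to 163 mm, then flared lead-ins, about 38 mm wide at the mouth, to 176 mm. Open between the forks down to the base. The rod hangs along the stand's x.
- stand_home (a point): Where the rod's origin is when the rod hangs in both forks: 160 mm above the worktop over the middle of the stand. Its x axis is the rod's x axis there.
- stand_tip_home (a point): Where the centre of the rod's tip ball is when the rod hangs in the stand: (175, 0, 35) mm in the stand's frame.
- isolator: Fixed grey and white box behind the guard. Origin on the worktop in the plane of the guard's back face, mid-width; x points from the guard to the box's back (away from the robot, within 20 degrees of world x), z up. Low deck 36 mm high, 160 mm wide, from x = 0 to 105 mm; behind it a housing 125 mm high to x = 190 mm. At least 35 mm are free between lever and housing.
- guard: Clear upright splash guard with yellow top edge and aluminium side posts, fixed to the isolator; origin that of the isolator. 10 mm thick (x = -10 to 0 mm), 208 mm wide, 152 mm high; feet at its two sides reach 45 mm towards the robot.
- reset_lever: Red slide lever: upright plate 8 mm thick (x), 36 mm wide (y), 41 to 75 mm above the worktop, axes as the isolator's. Origin at mid-plate, 36 mm above the worktop; its flat back face is 4 mm behind (+x). It slides only along the isolator's x, friction about 2 N, no spring, over 20 to 30 mm. Its rigid end stop is adjustable and unseen, at x = 24 to 36 mm (origin, isolator's frame): feel for it.
- flask: Loose conical glass flask, 77 mm across, 111 mm high, origin at the centre of its underside; a bystander.
- beaker: Loose glass beaker, 73 mm across, 92 mm high, origin at the centre of its underside; a bystander.
Mind the look-alikes: they are no part of the job. What is shaped like the rod_stand but yellow is not meant.

How it is judged:
By the outcome, as a careful person would: the job done as asked, in the order asked, and still so for the second after the job is handed in, with the robot touching nothing.
It also fails if it takes over 58 s, if anything falls off the work surface, if the arm or the gripper's body presses on something with over 40 N, if the wrist force passes 120 N, or if a joint passes its speed limit or range.

## Working session

There is one attempt and no reset: what is moved stays moved. The work goes in short steps, Python scripts to look and compute and a tool call to move; the robot and the scene stay as the last step left them, time stands still between calls to the robot, and variables do not carry over. Pictures are saved under pics/ and viewed, at most 13 in all, crops included, and the job is handed in when it is done.

Besides the shell and the picture viewer there is one more tool, called after "Call:" as a command line: name --argument value ..., lists and objects as JSON in quotes. step_arm: Moves the arm, as the interface text tells. Its arguments: {"type":"object","properties":{"commands":{"type":"array"},"grip_force":{"type":"number"}},"required":["commands"]}

```bash
mkdir -p pics
python3 - <<'E'
from station import read_state,get_image,finger_overhang
import cv2,numpy as np
print(finger_overhang, read_state())
for n in("side","top"):
    d=get_image(n); cv2.imwrite(f"pics/{n}0.png",d["img"][:,:,::-1]); print(n,d["mtx"].tolist(),d["R"].tolist(),d["t"])
E
```

```text
173.4 {'t': 0.0, 'joint_pos': array([-8.35100947e+01,  3.02781412e+01,  8.21571732e+01, -2.82158535e-03,
        6.76897164e+01, -1.02276107e+01]), 'dq': array([ 0.0683429 , -0.02514987, -0.01520443, -0.01075266, -0.03086228,
       -0.02250371]), 'tau': array([-1.01407069e-03, -4.42355525e+01, -1.78022289e+01, -1.82716553e-04,
        8.46781244e-03, -1.82436551e-06]), 'tcp_pos': array([ 179.76230057, -598.22227998,  403.73768897]), 'ee_rot': array([-1.79876493e+02, -1.96337643e-02,  1.67185688e+01]), 'wrist_force': array([0.49005635, 0.48644292, 0.12303546]), 'wrist_torque': array([-0.03455105, -0.0484777 ,  0.01852418]), 'grip_force': 0.0, 'grip_width': 85.27768288323534}
side [[475.39984160364486, 0.0, 317.7142904911803], [0.0, 475.39984160364486, 240.9692949411448], [0.0, 0.0, 1.0]] [[-0.9229565980534655, -0.3846850951256353, 0.012980589268385016], [-0.23007206113048884, 0.5243367140191424, -0.8198401411365368], [0.3085740831579058, -0.7596633385387168, -0.5724453225273736]] [510.53830671 213.53318357 804.38048773]
top [[463.95753236912344, 0.0, 322.4915585655431], [0.0, 463.95753236912344, 242.6911577899178], [0.0, 0.0, 1.0]] [[-0.010950416134062481, -0.9995947009407385, 0.026277789817386713], [-0.9943379373942168, 0.008107452608496418, -0.10595440279108659], [0.10569841363571021, -0.027289248128097528, -0.994023713143453]] [-11.5733865  568.67718494 999.67994393]
```

View pics/side0.png

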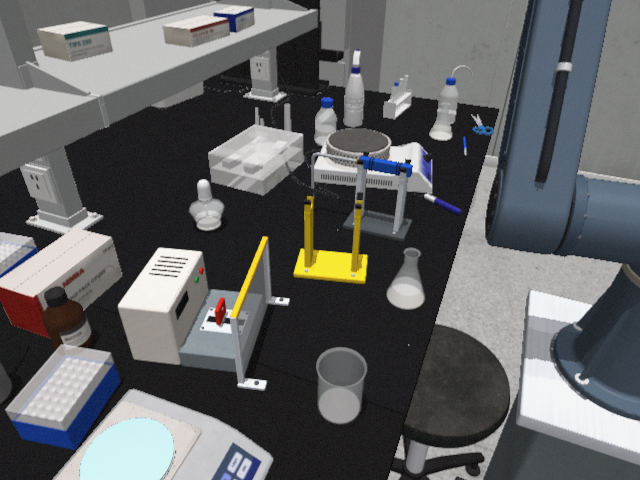

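View pics/top0.png

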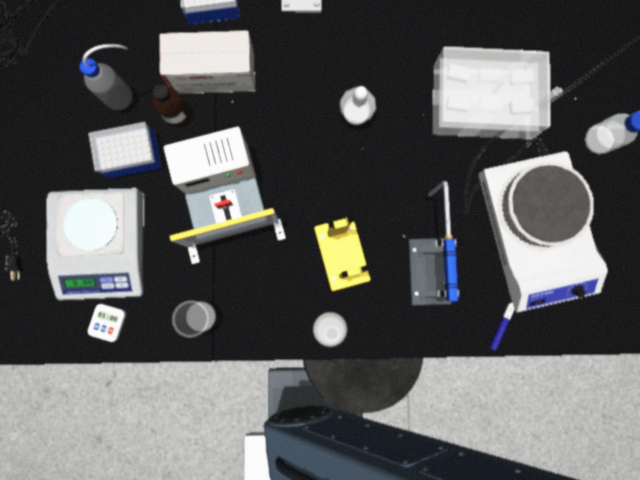

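The side view shows the blue rod handle at about (386,165) in the grey stand, the red lever at (221,311), and the guard's yellow edge from (267,240) to (235,318). In the top view the handle is at (452,268), the lever at (223,204), and the guard edge runs from (171,239) to (274,213).

```bash
cat > h.py <<'E'
from station import read_state,get_image
import cv2,numpy as np
def ray(d,p):
    v=d["R"].T@np.linalg.solve(d["mtx"],[p[0],p[1],1]); return -d["R"].T@d["t"],v/np.linalg.norm(v)
def onz(d,p,z):
    c,v=ray(d,p); return c+v*(z-c[2])/v[2]
def tri(a,p,b,q):
    c,v=ray(a,p);e,w=ray(b,q); s=np.linalg.lstsq(np.c_[v,-w],e-c,rcond=None)[0]
    P,Q=c+v*s[0],e+w*s[1]; return (P+Q)/2,np.linalg.norm(P-Q)
def mask(d,col,box):
    h=cv2.cvtColor(d["img"],cv2.COLOR_RGB2HSV);H,S,V=cv2.split(h)
    m={"red":((H<8)|(H>172))&(S>150)&(V>90),"yel":(H>20)&(H<34)&(S>130)&(V>120),"blue":(H>100)&(H<122)&(S>150)&(V>60)}[col].astype(np.uint8)
    o=np.zeros_like(m);x0,y0,x1,y1=box;o[y0:y1,x0:x1]=m[y0:y1,x0:x1]
    n,l,s,c=cv2.connectedComponentsWithStats(o); k=1+np.argmax(s[1:,4]); return (l==k).astype(np.uint8)
def rect(m): 
    c=max(cv2.findContours(m,0,2)[0],key=len); return cv2.minAreaRect(c)
def ends(m):
    r=rect(m);b=cv2.boxPoints(r)
    if np.linalg.norm(b[0]-b[1])>np.linalg.norm(b[1]-b[2]): b=b[[1,2,3,0]]
    return (b[0]+b[1])/2,(b[2]+b[3])/2
E
python3 - <<'E'
from h import *
np.set_printoptions(precision=1,suppress=True)
s,t=get_image("side"),get_image("top")
ms,mt=mask(s,"yel",(225,230,275,325)),mask(t,"yel",(165,200,280,250))
print("guard",ends(ms),ends(mt)); 
for e in ends(mt): print(onz(t,e,150))
for e in ends(ms): print(onz(s,e,150))
hs,ht=mask(s,"blue",(355,150,415,180)),mask(t,"blue",(435,230,470,310))
print("handle",ends(hs),ends(ht))
for e in ends(ht): print(onz(t,e,170))
for e in ends(hs): print(onz(s,e,160))
rs,rt=mask(s,"red",(205,290,240,335)),mask(t,"red",(205,190,245,220))
print("lever",rect(rs),rect(rt),tri(s,rect(rs)[0],t,rect(rt)[0]))
big=lambda d,b:cv2.resize(d["img"][b[1]:b[3],b[0]:b[2],::-1],None,fx=4,fy=4,interpolation=cv2.INTER_CUBIC)
a=big(t,(160,130,290,260)); b=big(t,(400,175,470,305)); cv2.imwrite("pics/c1.png",np.hstack([a,b])) 
a=big(s,(180,230,300,380)); b=big(s,(300,135,380,285)); cv2.imwrite("pics/c2.png",np.hstack([big(s,(180,240,280,390)),big(s,(325,130,425,280))]))
E
```

```text
guard (array([265.1, 235.7], dtype=float32), array([233.2, 316.9], dtype=float32)) (array([272.6, 210.4], dtype=float32), array([170.7, 237.7], dtype=float32))
[620.7  83.8 150. ]
[568.  281.8 150. ]
[622.6  82.4 150. ]
[568.  283.1 150. ]
handle (array([359.3, 160.7], dtype=float32), array([411.5, 170.2], dtype=float32)) (array([448.8, 238.3], dtype=float32), array([453. , 302.1], dtype=float32))
[ 560.3 -257.5  170. ]
[ 437.9 -260.8  170. ]
[ 560.9 -259.5  160. ]
[ 440.4 -260.9  160. ]
lever ((219.90000915527344, 310.79998779296875), (9.803058624267578, 26.246902465820312), 18.43494987487793) ((222.7000274658203, 203.40003967285156), (6.708203315734863, 13.416407585144043), 63.43495178222656) (array([653.5, 199.5,  57.3]), np.float64(0.8470739009073982))
```

View pics/c1.png

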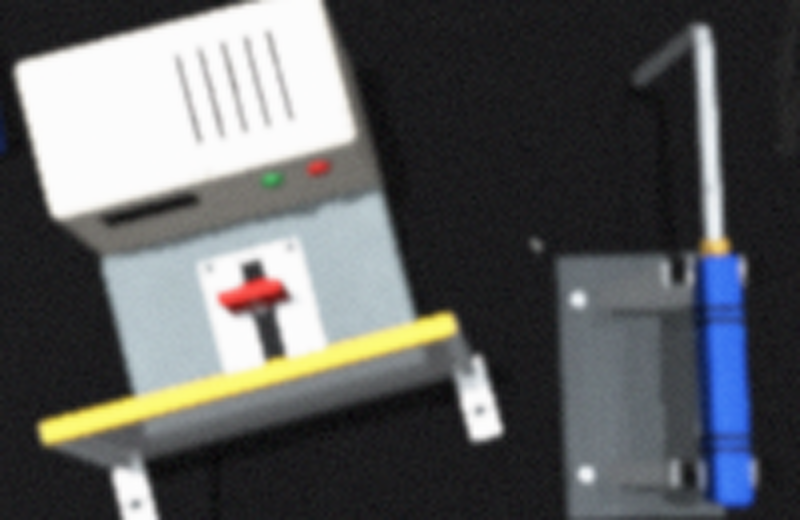

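View pics/c2.png

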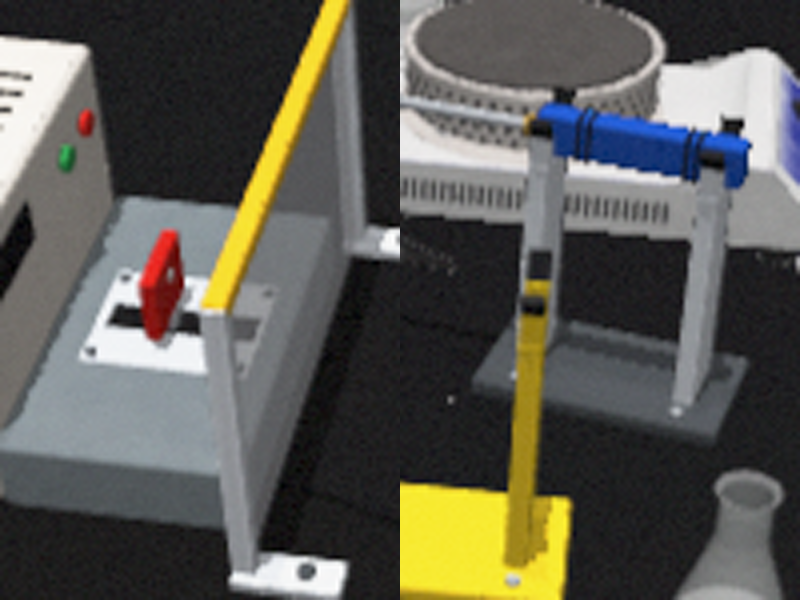

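Crops: the rod hangs along about world +x in the grey stand, with its free end bent down. The lever plate stands behind the guard in its slot, with a clear gap to the housing. Next I work out the first approach.

```bash
cat >> h.py <<'E'
from scipy.spatial.transform import Rotation as Ro
def go(x,y,z,yaw):
    s=read_state();R=Ro.from_euler("xyz",s["ee_rot"],degrees=True)
    G=Ro.from_euler("xyz",[180,0,yaw],degrees=True)
    print("shift",np.round(R.inv().apply(np.array([x,y,z])-s["tcp_pos"]),1),"turn",np.round((R.inv()*G).as_rotvec(degrees=True),2))
E
python3 -c "
from h import *
go(500,-259.5,405,1.2)"
```

```text
shift [ 404.1 -232.4   -0.5] turn [-0.08 -0.   15.52]
```

Call:
step_arm --commands '[[[-1,45,-26,0,0,0,4],[-1,90,-52,0,0,0,8],[-1,135,-78,0,0,0,12],[-1,180,-104,0,0,0,15.5],[-1,225,-130,0,0,0,15.5],[-1,270,-155,0,0,0,15.5],[-1,315,-181,0,0,0,15.5],[-1,350,-201,0,0,0,15.5]]]'

```text
t: 1.0
tcp_pos: [455.8, -306.3, 404.7]
ee_rot: [180.0, -0.0, 1.2]
wrist_force: [0.6, 0.0, -0.1]
grip_width: 85.4
grip_force: 0.0
```

Call:
step_arm --commands '[[[-1,30,-17,0,0,0,0],[-1,50,-29,0,0,0,0],[-1,54,-31,0,0,0,0],[-1,54,-31,0,0,0,0]]]'

```text
t: 1.4
tcp_pos: [508.3, -275.4, 404.4]
ee_rot: [-180.0, 0.0, 1.3]
wrist_force: [0.2, -0.8, -0.1]
grip_width: 85.3
grip_force: 0.0
```

```bash
python3 -c "
from h import *
print(read_state()['wrist_force']);go(500,-259.5,317,1.2)"
```

```text
[ 0.192747   -0.76799722 -0.05500513]
shift [ -7.9 -16.1  87.4] turn [-0.    0.04  0.12]
```

Call:
step_arm --commands '[[[-1,-8,-16,5,0,0,0],[-1,-8,-16,20,0,0,0],[-1,-8,-16,40,0,0,0],[-1,-8,-16,60,0,0,0],[-1,-8,-16,78,0,0,0],[-1,-8,-16,87,0,0,0],[-1,-8,-16,87,0,0,0]]]'

```text
t: 2.1
tcp_pos: [498.6, -260.6, 316.5]
ee_rot: [-179.9, 0.2, 1.1]
wrist_force: [-0.2, 0.3, 0.4]
grip_width: 85.2
grip_force: 0.0
```

Run:
```python
from h import *
go(500,-259.5,317,1.2)
s,t=get_image("side"),get_image("top")
big=lambda d,b:cv2.resize(d["img"][b[1]:b[3],b[0]:b[2],::-1],None,fx=4,fy=4,interpolation=cv2.INTER_CUBIC)
cv2.imwrite("pics/g1.png",np.hstack([big(s,(335,110,435,240)),big(t,(400,175,500,305))]))
```

```text
shift [ 1.4 -1.1 -0.5] turn [-0.11  0.16 -0.07]
```

View pics/g1.png

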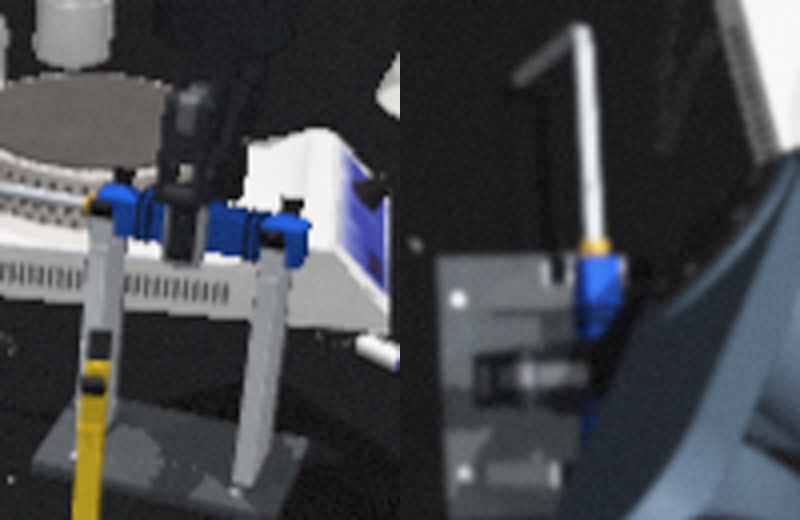

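The fingers straddle the handle midway between the forks (side crop about (180,220)). Closing now.

Call:
step_arm --commands '[[[1,1,-1,0,0,0,0],[1,1,-1,0,0,0,0],[1,1,-1,0,0,0,0],[1,1,-1,0,0,0,0],[1,1,-1,0,0,0,0],[1,1,-1,0,0,0,0]]]' --grip_force 110

```text
t: 2.8
tcp_pos: [500.9, -259.1, 318.4]
ee_rot: [180.0, -0.0, 1.2]
wrist_force: [-0.5, 0.2, 3.9]
grip_width: 16.4
grip_force: 107.8
```

Run:
```python
from h import *
s=read_state();print(s['tcp_pos'],s['ee_rot'],s['wrist_force'],s['wrist_torque'],s['grip_width'],s['grip_force'])
```

```text
[ 500.86749423 -259.08231679  318.36522641] [ 1.79957890e+02 -4.78336535e-02  1.22052581e+00] [-0.46616981  0.23501159  3.94577857] [ 0.06517308  0.05710984 -0.02656906] 16.419016271689856 107.80020475387573
```

Call:
step_arm --commands '[[[1,0,0,-10,0,0,0],[1,0,0,-30,0,0,0],[1,0,0,-60,0,0,0],[1,0,0,-95,0,0,0],[1,0,0,-130,0,0,0],[1,0,0,-160,0,0,0],[1,0,0,-175,0,0,0],[1,0,0,-175,0,0,0]]]'

```text
t: 3.6
tcp_pos: [500.8, -259.0, 495.4]
ee_rot: [179.8, -0.2, 1.2]
wrist_force: [0.2, 0.2, -1.2]
grip_width: 16.1
grip_force: 107.4
```

Run:
```python
from h import *
s=read_state();print(s['joint_pos'],s['wrist_force'],s['wrist_torque'],s['grip_width'])
go(500,150,493,15)
s,t=get_image("side"),get_image("top")
big=lambda d,b:cv2.resize(d["img"][b[1]:b[3],b[0]:b[2],::-1],None,fx=3,fy=3,interpolation=cv2.INTER_CUBIC)
cv2.imwrite("pics/l1.png",np.hstack([big(s,(290,50,420,230)),big(t,(400,120,530,300))]))
```

```text
[-3.86982377e+01  2.00042457e+01  8.44059975e+01 -1.78494143e-03
  7.52813919e+01  5.00695380e+01] [ 0.24932972  0.22660963 -1.18034505] [-0.01552202  0.06299833  0.02100877] 16.14494382783558
shift [   8.  -408.9    1. ] turn [  0.23  -0.21 -13.77]
```

View pics/l1.png

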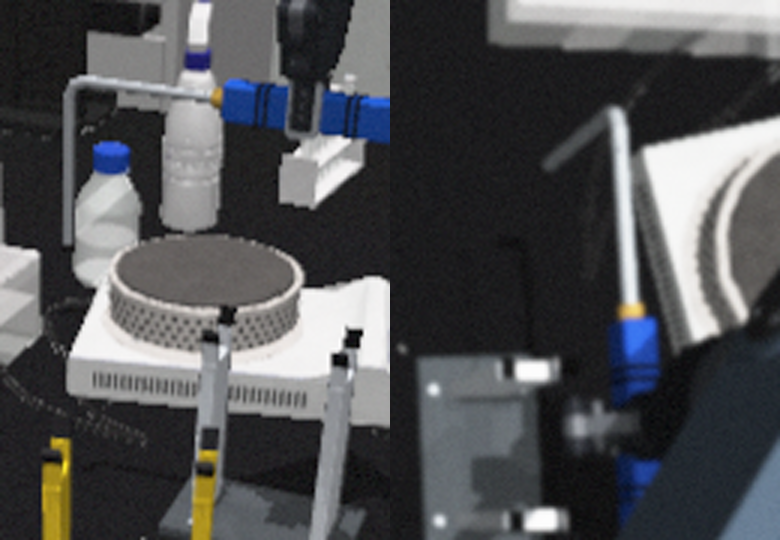

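Rod is level and held, ball at about side (313,131), top (583,175). Swinging over to above the lever.

Call:
step_arm --commands '[[[1,0,-15,0,0,0,0],[1,0,-45,0,0,0,-1],[1,1,-85,0,0,0,-3],[1,2,-125,0,0,0,-5],[1,3,-165,0,0,0,-7],[1,4,-205,0,0,0,-9],[1,5,-245,0,0,0,-11],[1,6,-285,0,0,0,-13]]]'

```text
t: 4.5
tcp_pos: [499.5, 28.6, 491.1]
ee_rot: [-179.9, 0.2, 14.3]
wrist_force: [0.5, -0.6, -2.2]
grip_width: 16.2
grip_force: 107.5
```

Run:
```python
from h import *
go(504,159,495,15)
```

```text
shift [  36.6 -125.3   -3.7] turn [-0.12  0.2  -0.69]
```

Call:
step_arm --commands '[[[1,9,-31,0,0,0,-0.5],[1,20,-67,0,0,0,-0.7],[1,28,-97,-2,0,0,-0.7],[1,34,-117,-3,0,0,-0.7],[1,36,-125,-4,0,0,-0.7],[1,36,-125,-4,0,0,-0.7],[1,36,-125,-4,0,0,-0.7]]]'

```text
t: 5.2
tcp_pos: [504.5, 155.7, 496.0]
ee_rot: [180.0, 0.1, 14.9]
wrist_force: [-0.2, -0.1, -2.6]
grip_width: 16.2
grip_force: 107.6
```

Run:
```python
from h import *
go(504,159,495,15)
s,t=get_image("side"),get_image("top")
big=lambda d,b:cv2.resize(d["img"][b[1]:b[3],b[0]:b[2],::-1],None,fx=3,fy=3,interpolation=cv2.INTER_CUBIC)
cv2.imwrite("pics/l2.png",np.hstack([big(s,(170,190,300,370)),big(t,(160,120,290,300))]))
```

```text
shift [ 0.4 -3.3  1. ] turn [ 0.02  0.11 -0.08]
```

View pics/l2.png

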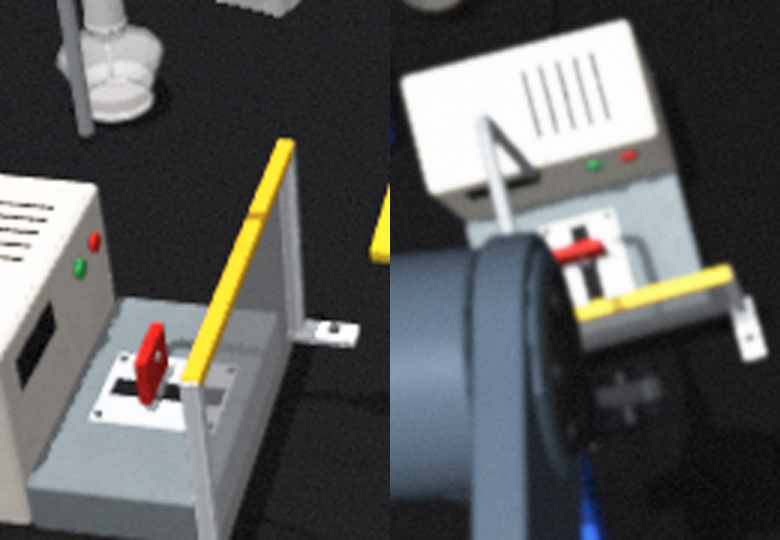

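The leg's tip is at about side (198.5,233), top (206,178), above and behind the lever.

Run:
```python
from h import *
t,s={"R":0},0
s,t=get_image("side"),get_image("top")
P,e=tri(s,(198.5,232.5),t,(206,178));print(P,e)
O=np.array([599.8,183.8]);a=np.radians(15.05);R=np.array([[np.cos(a),np.sin(a)],[-np.sin(a),np.cos(a)]])
print(R@(P[:2]-O)); T=read_state()["tcp_pos"]; print("tip from tcp expected",R@(T[:2]+174*np.array([np.cos(a),np.sin(a)])-O), T[2]-283)
# lever top face recheck
rs=mask(s,"red",(205,290,240,335)); L,e=tri(s,rect(rs)[0],t,(160+(578-390)/3,120+250/3)); print(L,R@(L[:2]-O))
```

```text
[670.82297613 200.88388762 216.31027136] 2.446831571352864
[73.02289368 -1.94405582]
tip from tcp expected [74.89256989 -3.06842711] 213.58158328097966
[653.59864184 199.52301658  57.35753465] [56.03599469  1.21425451]
```

Call:
step_arm --commands '[[[1,3,-4,5,0,0,0],[1,3,-4,20,0,0,0],[1,3,-4,45,0,0,0],[1,3,-4,75,0,0,0],[1,3,-4,105,0,0,0],[1,3,-4,130,0,0,0],[1,3,-4,146,0,0,0],[1,3,-4,154,0,0,0]]]'

```text
t: 6.2
tcp_pos: [506.4, 160.5, 340.8]
ee_rot: [-180.0, 0.2, 14.9]
wrist_force: [-0.5, -0.0, -2.5]
grip_width: 16.0
grip_force: 107.6
```

Call:
step_arm --commands '[[[1,0,0,0,0,0,0],[1,0,0,0,0,0,0],[1,0,0,0,0,0,0]]]'

```text
t: 6.5
tcp_pos: [507.2, 160.8, 343.8]
ee_rot: [180.0, -0.1, 14.9]
wrist_force: [0.3, 0.3, -2.4]
grip_width: 16.4
grip_force: 107.6
```

Run:
```python
from h import *
go(508.5,159.7,341.5,15.05);print(read_state()["wrist_force"],read_state()["wrist_torque"])
s,t=get_image("side"),get_image("top")
big=lambda d,b:cv2.resize(d["img"][b[1]:b[3],b[0]:b[2],::-1],None,fx=4,fy=4,interpolation=cv2.INTER_CUBIC)
cv2.imwrite("pics/l3.png",np.hstack([big(s,(180,230,280,360)),big(t,(185,140,285,270))]))
```

```text
shift [1.  1.4 2.3] turn [ 0.02 -0.14 -0.13]
[ 0.27466941  0.29562329 -2.39563524] [-0.061351    0.00086014 -0.0031851 ]
```

View pics/l3.png

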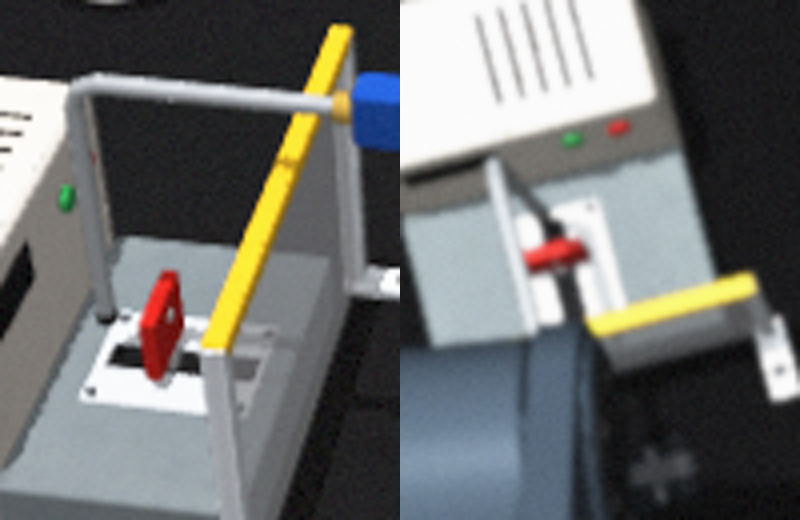

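Ball (side crop (107,314)) stands just behind the lever with clearance to the housing. Pull begins.

Call:
step_arm --commands '[[[1,-4,0,2,0,0,0],[1,-8,0,2,0,0,0],[1,-12,0,2,0,0,0],[1,-15,0,2,0,0,0],[1,-18,0,2,0,0,0],[1,-21,0,2,0,0,0],[1,-23,0,2,0,0,0],[1,-23,0,2,0,0,0]]]'

```text
t: 7.4
tcp_pos: [484.4, 154.7, 340.8]
ee_rot: [180.0, -0.0, 14.9]
wrist_force: [0.6, 0.7, -2.0]
grip_width: 16.1
grip_force: 107.4
```

```bash
cat > f.py <<'E'
from h import *
O=np.array([599.8,183.8]);a=np.radians(15.05);R=np.array([[np.cos(a),np.sin(a)],[-np.sin(a),np.cos(a)]])
s=read_state();print("tip local",R@(s["tcp_pos"][:2]-O)+[174,0],"F",R@s["wrist_force"][:2],s["wrist_force"][2],"rot",s["ee_rot"],s["tcp_pos"][2])
E
python3 f.py
```

```text
tip local [54.99617815  1.91451529] F [0.79936713 0.5160719 ] -1.9678596321881725 rot [ 1.79996773e+02 -2.08138387e-02  1.49118404e+01] 340.84599413240403
```

Call:
step_arm --commands '[[[1,-1,0,0,0,0,0],[1,-2,0,0,0,0,0],[1,-3,0,0,0,0,0],[1,-4,0,0,0,0,0],[1,-5,0,0,0,0,0]]]'

```text
t: 7.9
tcp_pos: [479.6, 153.5, 340.8]
ee_rot: [180.0, -0.0, 14.9]
wrist_force: [1.5, 0.7, -2.6]
grip_width: 16.1
grip_force: 107.4
```

```bash
python3 f.py
python3 - <<'E'
from h import *
s=get_image("side");rs=mask(s,"red",(205,290,250,345));r=rect(rs)[0]
L=onz(s,r,57.3);O=np.array([599.8,183.8]);a=np.radians(15.05);R=np.array([[np.cos(a),np.sin(a)],[-np.sin(a),np.cos(a)]])
print("lever",R@(L[:2]-O))
E
```

```text
tip local [50.08324344  1.92484599] F [1.6328746  0.26403273] -2.584023094266406 rot [ 1.79994248e+02 -1.97203488e-02  1.49196747e+01] 340.76608221977386
lever [44.52460182  1.34379006]
```

Call:
step_arm --commands '[[[1,-1,0,0,0,0,0],[1,-2,0,0,0,0,0],[1,-3,0,0,0,0,0],[1,-4,0,0,0,0,0],[1,-5,0,0,0,0,0],[1,-5.5,0,0,0,0,0],[1,-6,0,0,0,0,0]]]'

```text
t: 8.65
tcp_pos: [473.8, 152.0, 340.7]
ee_rot: [180.0, -0.0, 14.9]
wrist_force: [2.3, 0.9, -2.4]
grip_width: 16.4
grip_force: 107.4
```

Call:
step_arm --commands '[[[1,-0.5,0,0,0,0,0],[1,-1,0,0,0,0,0],[1,-1.5,0,0,0,0,0],[1,-2,0,0,0,0,0]]]'

```text
t: 9.05
tcp_pos: [471.9, 151.4, 340.7]
ee_rot: [180.0, -0.0, 14.9]
wrist_force: [0.9, 0.4, -2.9]
grip_width: 16.1
grip_force: 107.4
```

Call:
step_arm --commands '[[[1,-0.5,0,0,0,0,0],[1,-1,0,0,0,0,0],[1,-1.5,0,0,0,0,0]]]'

```text
t: 9.35
tcp_pos: [470.4, 151.1, 340.7]
ee_rot: [-180.0, -0.0, 14.9]
wrist_force: [1.8, -0.6, -2.3]
grip_width: 16.5
grip_force: 107.4
```

Call:
step_arm --commands '[[[1,-0.5,0,0,0,0,0],[1,-1,0,0,0,0,0],[1,-1.5,0,0,0,0,0]]]'

```text
t: 9.65
tcp_pos: [469.0, 150.7, 340.7]
ee_rot: [180.0, 0.0, 14.9]
wrist_force: [2.1, 0.1, -2.6]
grip_width: 16.4
grip_force: 107.5
```

Call:
step_arm --commands '[[[1,-0.5,0,0,0,0,0],[1,-1,0,0,0,0,0],[1,-1.5,0,0,0,0,0]]]'

```text
t: 9.95
tcp_pos: [467.5, 150.3, 340.7]
ee_rot: [-180.0, -0.0, 14.9]
wrist_force: [2.2, -0.1, -2.1]
grip_width: 16.2
grip_force: 107.4
```

```bash
cat > f2.py <<'E'
from f import *
s=get_image("side");L=onz(s,rect(mask(s,"red",(205,290,250,345)))[0],57.3);print("lever",R@(L[:2]-O))
E
python3 f2.py
```

```text
tip local [37.54188737  1.98008064] F [ 2.08003758 -0.62718671] -2.0726729658473086 rot [-1.79998990e+02 -8.42018402e-04  1.49165249e+01] 340.72290980459906
lever [ 38.6353343  -12.36801125]
```

Call:
step_arm --commands '[[[1,-0.5,0,0,0,0,0],[1,-1,0,0,0,0,0],[1,-1.5,0,0,0,0,0]]]'

```text
t: 10.3
tcp_pos: [466.3, 149.9, 340.7]
ee_rot: [180.0, -0.1, 14.9]
wrist_force: [3.1, 0.9, -4.4]
grip_width: 15.8
grip_force: 107.4
```

Call:
step_arm --commands '[[[1,-0.5,0,0,0,0,0],[1,-1,0,0,0,0,0],[1,-1.5,0,0,0,0,0]]]'

```text
t: 10.6
tcp_pos: [465.7, 149.7, 340.8]
ee_rot: [180.0, -0.2, 14.9]
wrist_force: [6.4, 2.7, -7.7]
grip_width: 16.5
grip_force: 107.3
```

```bash
python3 f2.py
```

```text
tip local [35.60959762  1.88401831] F [6.92882161 0.9346325 ] -7.694141047633661 rot [179.98972188  -0.20696945  14.90979881] 340.7863056711643
lever [37.90589873 -6.1610095 ]
```

Force has risen against the stop. Hold.

Call:
step_arm --commands '[[[1,0,0,0,0,0,0],[1,0,0,0,0,0,0]]]'

```text
t: 10.85
tcp_pos: [465.7, 149.7, 340.7]
ee_rot: [180.0, -0.2, 14.9]
wrist_force: [5.7, 2.4, -6.3]
grip_width: 16.2
grip_force: 107.3
```

```bash
python3 f.py
```

```text
tip local [35.63988703  1.85578994] F [6.10830163 0.81589457] -6.33049010989895 rot [179.98990566  -0.19407832  14.91269586] 340.7358902863611
```

Call:
step_arm --commands '[[[1,0,0,0,0,0,0],[1,0,0,0,0,0,0],[1,0,0,0,0,0,0],[1,0,0,0,0,0,0],[1,0,0,0,0,0,0]]]'

```text
t: 11.35
tcp_pos: [465.7, 149.7, 340.7]
ee_rot: [180.0, -0.2, 14.9]
wrist_force: [6.0, 2.3, -6.7]
grip_width: 16.5
grip_force: 107.3
```

Call:
step_arm --commands '[[[1,0,0,0,0,0,0],[1,0,0,0,0,0,0],[1,0,0,0,0,0,0],[1,0,0,0,0,0,0],[1,0,0,0,0,0,0],[1,0,0,0,0,0,0]]]'

```text
t: 11.95
tcp_pos: [465.7, 149.7, 340.7]
ee_rot: [180.0, -0.2, 14.9]
wrist_force: [6.1, 2.0, -6.8]
grip_width: 16.1
grip_force: 107.3
```

Run:
```python
from f import *
for n,b in(("side",(180,230,280,360)),("top",(185,140,285,270))):
    d=get_image(n);x=cv2.resize(d["img"][b[1]:b[3],b[0]:b[2],::-1],None,fx=4,fy=4,interpolation=cv2.INTER_CUBIC)
    y=x if n=="side" else np.hstack([y,x])
cv2.imwrite("pics/p1.png",y)
```

```text
tip local [35.62834135  1.87129135] F [6.43254198 0.29756986] -6.79912544893813 rot [179.98860989  -0.18904522  14.91321871] 340.7173452972745
```

View pics/p1.png

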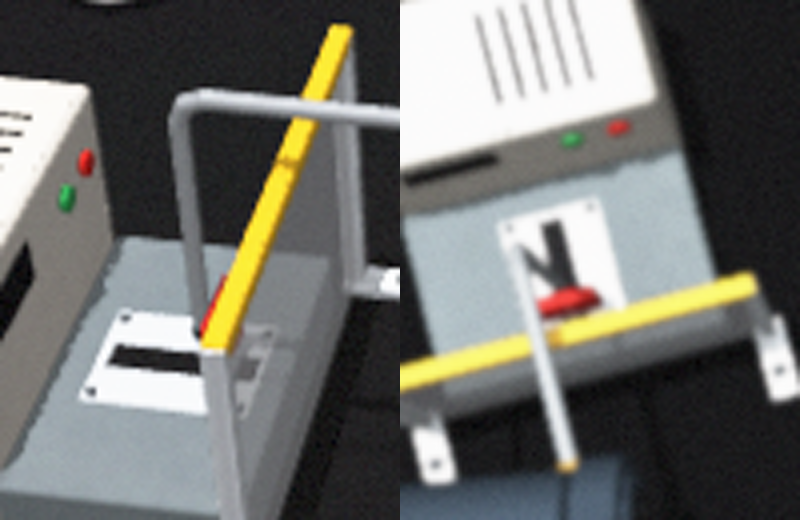

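The lever now stands close to the guard with the ball against its back (side crop (200,325)), held steadily at about 6 N for over 1.3 s. Backing off and lifting out.

Call:
step_arm --commands '[[[1,1,0,0,0,0,0],[1,3,0,0,0,0,0],[1,7,0,0,0,0,0],[1,12,0,0,0,0,0],[1,17,0,0,0,0,0],[1,20,0,0,0,0,0],[1,20,0,0,0,0,0],[1,20,0,0,0,0,0]]]'

```text
t: 12.85
tcp_pos: [483.8, 154.7, 340.6]
ee_rot: [-180.0, 0.0, 14.9]
wrist_force: [-0.3, 0.5, -1.3]
grip_width: 16.3
grip_force: 107.9
```

Call:
step_arm --commands '[[[1,0,0,-8,0,0,0],[1,0,0,-30,0,0,0],[1,0,0,-65,0,0,0],[1,0,0,-100,0,0,0],[1,0,0,-130,0,0,0],[1,0,0,-150,0,0,0],[1,0,0,-158,0,0,0],[1,0,0,-158,0,0,0]]]'

```text
t: 13.65
tcp_pos: [483.7, 154.7, 499.9]
ee_rot: [180.0, -0.1, 14.9]
wrist_force: [0.4, -0.1, -2.2]
grip_width: 16.6
grip_force: 107.9
```

```bash
python3 f2.py; python3 -c "
from h import *
go(500.9,-259.1,495.4,1.22)"
```

```text
tip local [54.3316458   2.00641867] F [ 0.39410421 -0.21377342] -2.2311954860324907 rot [ 1.79976924e+02 -1.41208826e-01  1.49190970e+01] 499.8945646258809
lever [ 38.02847375 -25.59791815]
shift [-89.7 404.3   3.2] turn [-0.    0.02 13.7 ]
```

Call:
step_arm --commands '[[[1,-3,15,0,0,0,0],[1,-10,45,0,0,0,1],[1,-19,85,0,0,0,3],[1,-28,125,0,0,0,5],[1,-37,165,0,0,0,7],[1,-46,205,0,0,0,9],[1,-55,245,0,0,0,11],[1,-63,285,0,0,0,13]]]'

```text
t: 14.5
tcp_pos: [495.8, -138.5, 496.7]
ee_rot: [-179.9, 0.2, 1.8]
wrist_force: [1.4, 0.7, -2.3]
grip_width: 16.0
grip_force: 107.8
```

```bash
python3 -c "
from h import *
go(500.9,-259.1,495.4,1.22)"
```

```text
shift [  1.2 120.7   1. ] turn [-0.13  0.21  0.6 ]
```

Call:
step_arm --commands '[[[1,0,30,0,0,0,0.5],[1,1,65,0,0,0,0.6],[1,1,92,0,0,0,0.6],[1,1,110,0,0,0,0.6],[1,1,116,0,0,0,0.6],[1,1,116,0,0,0,0.6],[1,1,116,0,0,0,0.6]]]'

```text
t: 15.2
tcp_pos: [501.2, -251.7, 498.2]
ee_rot: [-179.9, 0.1, 1.4]
wrist_force: [0.5, -0.8, -2.1]
grip_width: 16.3
grip_force: 107.9
```

Run:
```python
from h import *
go(500.9,-259.1,342,1.22)
s,t=get_image("side"),get_image("top")
P,e=tri(s,(0,0),t,(0,0))
for d,n in((s,"side"),(t,"top")):
    m=mask(d,"blue",(300,60,480,150) if n=="side" else (430,200,500,330)); print(n,[np.round(x,1) for x in ends(m)])
a,b=s,t
big=lambda d,b:cv2.resize(d["img"][b[1]:b[3],b[0]:b[2],::-1],None,fx=3,fy=3,interpolation=cv2.INTER_CUBIC)
cv2.imwrite("pics/r1.png",np.hstack([big(s,(290,50,420,230)),big(t,(400,120,530,300))]))
rt=mask(t,"red",(205,190,245,230));print("lever top",onz(t,rect(rt)[0],60))
```

```text
shift [ -0.4   7.6 156.2] turn [-0.1   0.06  0.14]
side [array([396. ,  86.1], dtype=float32), array([421.6,  90.4], dtype=float32)]
top [array([477., 224.], dtype=float32), array([477., 252.], dtype=float32)]
lever top [628.14051568 191.93370364  60.        ]
```

View pics/r1.png

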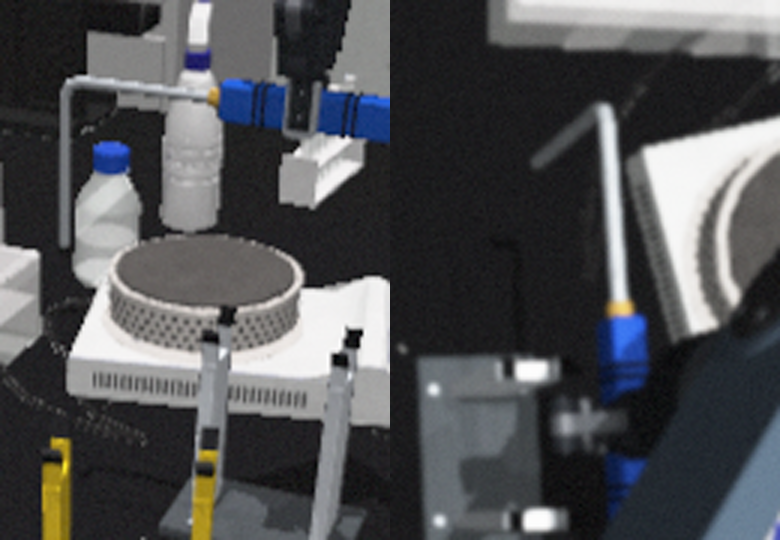

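The rod is still level in the hand, and the lever stands at about x = 29 mm in the isolator's frame (pulled). Aligning and lowering into the forks.

Call:
step_arm --commands '[[[1,0,7.5,0,0,0,0],[1,0,7.5,15,0,0,0],[1,0,7.5,50,0,0,0],[1,0,7.5,90,0,0,0],[1,0,7.5,120,0,0,0],[1,0,7.5,133,0,0,0],[1,0,7.5,135,0,0,0],[1,0,7.5,135,0,0,0]]]'

```text
t: 16.1
tcp_pos: [502.1, -260.7, 364.6]
ee_rot: [179.9, -0.1, 1.3]
wrist_force: [0.0, 0.0, -1.9]
grip_width: 16.4
grip_force: 108.0
```

```bash
python3 -c "
from h import *
go(500.9,-259.1,318.4,1.22);print(read_state()['wrist_force'])"
```

```text
shift [-1.2 -1.7 46.2] turn [ 0.07 -0.08  0.11]
[ 0.00335948  0.03282763 -1.91385022]
```

Call:
step_arm --commands '[[[1,-1,-1.5,0,0,0,0.1],[1,-1,-1.5,8,0,0,0.1],[1,-1,-1.5,16,0,0,0.1],[1,-1,-1.5,24,0,0,0.1],[1,-1,-1.5,31,0,0,0.1],[1,-1,-1.5,37,0,0,0.1],[1,-1,-1.5,40,0,0,0.1],[1,-1,-1.5,40,0,0,0.1]]]'

```text
t: 16.9
tcp_pos: [500.4, -258.8, 323.0]
ee_rot: [-180.0, 0.1, 1.2]
wrist_force: [-0.0, -0.3, -2.3]
grip_width: 16.4
grip_force: 108.0
```

```bash
python3 -c "
from h import *
go(500.9,-259.1,318.4,1.22);print(read_state()['wrist_force'])"
```

```text
shift [0.5 0.3 4.6] turn [-0.05  0.06 -0.  ]
[-0.02431061 -0.32872698 -2.27222061]
```

Call:
step_arm --commands '[[[1,0.5,0,1,0,0,0],[1,0.5,0,2,0,0,0],[1,0.5,0,3,0,0,0],[1,0.5,0,4,0,0,0],[1,0.5,0,4,0,0,0]]]'

```text
t: 17.4
tcp_pos: [501.0, -258.8, 319.7]
ee_rot: [-180.0, 0.0, 1.2]
wrist_force: [-0.2, -0.1, -1.4]
grip_width: 16.0
grip_force: 108.0
```

Call:
step_arm --commands '[[[1,0,0,0.5,0,0,0],[1,0,0,1,0,0,0],[1,0,0,1,0,0,0]]]'

```text
t: 17.7
tcp_pos: [501.0, -258.8, 318.7]
ee_rot: [-180.0, 0.0, 1.2]
wrist_force: [-0.8, -0.5, -2.9]
grip_width: 16.3
grip_force: 108.0
```

Call:
step_arm --commands '[[[1,0,0,0.4,0,0,0],[1,0,0,0.8,0,0,0],[1,0,0,0.8,0,0,0]]]'

```text
t: 18.0
tcp_pos: [501.0, -258.8, 318.4]
ee_rot: [180.0, -0.0, 1.2]
wrist_force: [-1.2, 1.0, 2.8]
grip_width: 16.3
grip_force: 108.4
```

Seated. Easing the grip, then opening.

Call:
step_arm --commands '[[[1,0,0,0.3,0,0,0],[1,0,0,0.3,0,0,0],[0.4,0,0,0.3,0,0,0],[0,0,0,0.3,0,0,0],[-0.5,0,0,0.3,0,0,0],[-1,0,0,0.3,0,0,0],[-1,0,0,0.3,0,0,0],[-1,0,0,0.3,0,0,0]]]' --grip_force 20

```text
t: 18.8
tcp_pos: [501.0, -258.9, 317.5]
ee_rot: [-180.0, -0.0, 1.2]
wrist_force: [-0.8, -0.7, -0.1]
grip_width: 85.3
grip_force: 0.0
```

Call:
step_arm --commands '[[[-1,0,0,0,0,0,0],[-1,0,0,-8,0,0,0],[-1,0,0,-25,0,0,0],[-1,0,0,-55,0,0,0],[-1,0,0,-95,0,0,0],[-1,0,0,-130,0,0,0],[-1,0,0,-150,0,0,0],[-1,0,0,-150,0,0,0]]]'

```text
t: 19.6
tcp_pos: [501.5, -259.1, 471.9]
ee_rot: [179.7, -0.4, 1.2]
wrist_force: [-0.0, 0.1, -0.0]
grip_width: 85.2
grip_force: 0.0
```

Call:
step_arm --commands '[[[-1,-30,30,0,0,0,0],[-1,-60,70,0,0,0,0],[-1,-80,110,0,0,0,0],[-1,-90,140,0,0,0,0],[-1,-90,150,0,0,0,0],[-1,-90,150,0,0,0,0],[-1,-90,150,0,0,0,0]]]'

```text
t: 20.3
tcp_pos: [414.5, -409.7, 466.7]
ee_rot: [-179.8, 0.1, 1.2]
wrist_force: [-0.4, 0.4, 1.2]
grip_width: 85.8
grip_force: 0.0
```

Run:
```python
from h import *
s,t=get_image("side"),get_image("top")
print(read_state()["joint_pos"])
for d,n,b,z in((s,"side",(350,145,420,185),160),(t,"top",(435,225,470,310),170)):
    e=ends(mask(d,"blue",b)); print(n,[np.round(x,1) for x in e],[onz(d,x,z).round(1) for x in e])
print("lever",onz(t,rect(mask(t,"red",(205,190,245,230)))[0],60))
cv2.imwrite("pics/e.png",s["img"][:,:,::-1])
```

```text
[-5.55975363e+01  2.31663473e+01  8.39408020e+01  2.64711753e-02
  7.29892379e+01  3.30701142e+01]
side [array([358.6, 161.1], dtype=float32), array([411.3, 170.3], dtype=float32)] [array([ 561.7, -257.1,  160. ]), array([ 440.7, -260.3,  160. ])]
top [array([448.2, 238.2], dtype=float32), array([452. , 301.2], dtype=float32)] [array([ 560.4, -256.5,  170. ]), array([ 439.5, -258.8,  170. ])]
lever [628.14051568 191.93370364  60.        ]
```

View pics/e.png

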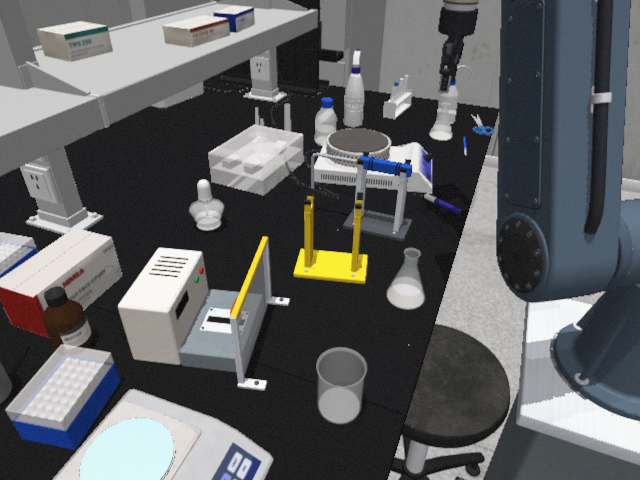

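The rod hangs in both forks as found, with the handle at (385,166) and within 2 mm of its first position. The lever stays at the guard at (235,305), and the flask and beaker are unmoved.

```bash
python3 -c "
from station import sign_off
print(sign_off())"
```

```text
the job is handed in; nothing more can be done
None
```

I drew the lever to its end stop, held it there at about 6 N for about 1.3 s, hung the rod back in both forks and signed the job off at about 20 s, with the flask and beaker unmoved.

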